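# Put the cutting template away on its pile

## Task

Take the steel weight off the blue template, and slide the template flat across the marble slab until one of its ends hangs about 40 to 60 mm over a side edge that is clear, so that you can grip it there. Then stack it squarely and centrally on the pile of templates on the wooden stand, and finally set the weight upright on the middle of the blue template, lengthwise. Do not let the template or the weight fall to the bench, and leave the pile and everything else where it stands.

Things in the scene. Friction and masses are not known exactly. Their poses are not given: they have to be found in the camera images.
- slab: Fixed white marble slab, 260 x 260 mm, 50 mm high, its sides vertical. Origin: centre of its underside, on the bench; x and y along its sides (x away from the robot, y to its left, turned by up to about 0.15 rad). Beside its middle on the +y side and on the -y side stand the glue jar and the tape roll, one on each, either way round, about 15 to 20 mm off the slab: the jar stops a template slid out on its side, the tape roll is lower than the slab and is no hindrance.
- template: Blue rigid plastic template, 180 x 60 x 3 mm, about 60 g, lying flat on the slab, its long axis roughly along the slab's y (within 0.25 rad); both ends alike. Origin: centre of its underside; x along its length, y across, z up. Too thin to be gripped while flat on the slab; it slides under the friction of a fingertip pressed on it with 6 to 12 N (with less it may slip), and where it hangs over the edge it can be gripped from above across its 60 mm width.
- template_end_a (a point): Middle of the template's +x end, at half thickness.
- template_end_b (a point): Middle of the template's -x end, at half thickness.
- weight: Steel bar weight, about 0.55 kg, at first standing on the template: dark base 100 x 44 x 18 mm, and along its middle a brass grip rib 70 mm long, 16 mm wide, 26 mm high (its top 44 mm above the underside). Origin: centre of the underside; x along its length, z up.
- stand: Fixed dark wooden stand, 110 mm long, 40 mm wide (foot 50 mm, 12 mm high), 50 mm high, left or right of the slab. Origin: centre of its underside; x along its length, which lies roughly along the world's y.
- stand_top (a point): Middle of the stand's top face, 50 mm above the bench, axes as the stand's.
- pile_low: Orange loose plastic template, 130 x 46 x 3 mm, 40 g, lying lengthwise and centred (within 2 mm) on the stand. Origin: centre of its underside.
- pile_top: Yellow loose plastic template, 130 x 46 x 3 mm, 40 g, lying on the orange one likewise; its top is 56 mm above the bench: the blue template goes on it. Origin: centre of its underside.
- tool_block: Bystander, fixed: wooden block 120 x 75 x 50 mm with punches standing in it up to 120 mm above the bench, on the opposite side from the stand. Origin: centre of its underside, x along its length.
- glue_jar: Bystander, loose: amber glass jar, 66 mm across, 95 mm high. Origin: centre of its underside.
- tape: Bystander, loose: roll of pale tape lying flat, 84 mm across, 22 mm high. Origin: centre of its underside.
- awl: Bystander, loose: awl with a wooden handle, 140 mm long, 24 mm thick, lying on the slab along its far edge (about 105 mm from the slab's middle, on +x). The strip of slab on the near side of the template is bare but for the wax tin. Origin: middle of the underside.
- wax_tin: Bystander, loose: small round brass-coloured tin, 36 mm across, 25 mm high, standing on the near strip of the slab (about 100 mm from the slab's middle, on -x), anywhere within 100 mm to the left or right of the middle. The longer free part of that strip takes the weight, set lengthwise along the slab's y. Origin: centre of its underside.
- mallet: Bystander, loose: mallet 210 mm long with a white head 80 x 56 mm, lying on the bench beyond the slab, 56 mm high, roughly along the world's y. Origin: underside, between handle and head.
- pliers: Bystander, loose: red-handled pliers 170 mm long, 15 mm high, lying on the bench near the slab's near right corner, roughly along the world's y. Origin: underside, near the middle.
- dye_bottle: Bystander, loose: white bottle, 56 mm across, 120 mm high, beyond the slab. Origin: centre of its underside.
There are look-alikes about, which are no part of the job. What is meant by the template is not green, and is the larger of those in its own colour.

How it is judged:
By the outcome, as a careful person would: the job done as asked, in the order asked, and still so for the second after the job is handed in, with the robot touching nothing.
It also fails if it takes over 66 s, if anything falls off the work surface, if the arm or the gripper's body presses on something with over 40 N, if the wrist force passes 120 N, or if a joint passes its speed limit or range.

## Robot

A 6-joint arm with a two-finger parallel gripper is mounted at the origin on the work surface. World frame = base frame: x ahead of the robot, y to its left, z up, the work surface at z = 0. Lengths are in mm, angles in degrees, forces in N, time in s.
With the tool pointing down it reaches from about 300 to 950 mm from the base axis. Payload 3.1 kg.
Tool frame: the origin (TCP) lies at the very end of the fingers, on their centre line; the grasp point (between the pads) lies arm.grip_point_offset behind it (arm.grip_point_offset is the distance from the TCP to the grasp point, in mm); z points along the fingers, y is the line along which they close (so a half turn about z gives the same grasp; the last joint's range is limited). The gripper opens to 85 mm and grips with 20 to 120 N. Pads are 22 mm wide; open, the fingers measure 114 mm over their backs; the gripper's body (76 mm by 85 mm) begins 54 mm behind the grasp point. The pads swing forward as they close: fully open they stand 13 mm farther back than shut.
Start: joints at [-79.166, 17.653, 93.61, -0, 68.738, -3.994], TCP at [159.923, -604.199, 201.872] pointing down, gripper open.
Joint ranges: [-175.34, 175.34], [-45.06, 112.39], [2.9, 150.54], [-68.45, 248.45], [3.09, 151.38], [-168.51, 168.51]. Speed limits (degrees/s): [159.86, 159.86, 180, 180, 180, 180].

## Interface

Orientations are given as [roll, pitch, yaw] about the fixed x, y, z axes, in that order (R = Rz(yaw) Ry(pitch) Rx(roll)).
In Python, from rig import arm, imaging, order gives the robot as it stands. The module is installed in compiled form; this text tells all that it offers.
- The arm moves only by the tool play_rows, never from a script. Its argument "steps" is a list of rows, each a list of 6 numbers: the shift along the world's x, y, z in cm, then the turn, a rotation vector about the world's x, y, z in degrees. A call has exactly 10 rows; each row shifts and turns the commanded pose from where the row before left it; what a row does not reach is not made up. A row lasts 1/12 s, in which the tool goes at most 41.7 mm and 7.16 degrees, less where a joint would pass 70% of its speed; a pose out of reach is approached as far as the arm can. A call with a gripper value outside its range is refused whole. "claw" is the opening, from -1 (shut) to 1 (fully open), so that 0 is half open, set as the call begins (left out, the last holds). The fingers move at their own pace and stop on an object; "newtons" is the grip in N (left out, the last holds). Time passes only in rows, so rows that do not move let the fingers close, or fill a call up. It gives the time, the measured TCP pose, the force, the opening and the grip force at its end, in the units of the state.
- arm.read_state(): the state, without advancing time (a new reading comes with each control period).
- imaging.camera(name): name is "scene" or "top" or "wrist"; returns a dict with "image" (480x640x3 uint8, red, green, blue), "z_map" (480x640 float32, mm along the optical axis (not along the pixel's ray), 0 where there is no reading), "intrinsics" (3x3 intrinsics, pixels), "R" (3x3) and "t" (3): a world point X has camera coordinates R X + t. Camera axes: x right, y down, z forward; pixel columns grow to the right and rows downward; lengths in mm; the calibration is good to about 2 mm. A picture is of the moment at which its call begins.
- order.hand_in(): hands the job in; it is judged then, once.
The state is a dict: "t": time; "q": joint angles; "joint_velocities": joint speeds; "tau": joint torques, N m; "ee_pos": TCP position; "tool_rot": TCP orientation; "ft_force": force on the tool from outside, world axes, zero at the start; "torque": the same for the moment, N m; "opening": opening from 0.0 (shut) to 1.0 (fully open); "finger_force": force on a finger pad.
Only numpy, scipy, OpenCV 4.12 (cv2) and the standard library are available. Lean on these libraries where they do the work, as an engineer would, in place of code of your own. Each camera call takes 0.05 s, during which the arm holds its last target. There are 200 camera calls.

## Working session

There is one attempt and no reset: what is moved stays moved. The work goes in short steps, Python scripts to look and compute and a tool call to move; the robot and the scene stay as the last step left them, time stands still between calls to the robot, and variables do not carry over. Pictures are saved under pics/ and viewed, at most 11 in all, crops included, and the job is handed in when it is done.

Besides the shell and the picture viewer there is one more tool, called as a command line: name --pt "numbers of a row" for each row, then --argument value for the rest. play_rows: Moves the arm, as the interface text tells. Its arguments: {"type":"object","properties":{"steps":{"type":"array","items":{"type":"array","items":{"type":"number"}}},"claw":{"type":"number"},"newtons":{"type":"number"}},"required":["steps"]}

```bash
mkdir -p pics; ls
python3 - <<'E'
from rig import arm, imaging
import cv2,numpy as np
print(arm.read_state(), arm.grip_point_offset)
for n in ("top","scene"):
    c=imaging.camera(n); np.savez(f"{n}0.npz",**c)
    cv2.imwrite(f"pics/{n}0.png",c["image"][:,:,::-1]); print(n,c["intrinsics"].tolist(),c["R"].round(3).tolist(),c["t"])
E
```

```text
pics
{'t': 0.0, 'q': array([-7.91659190e+01,  1.77050332e+01,  9.36892223e+01, -7.84266584e-04,
        6.87380535e+01, -3.99247488e+00]), 'joint_velocities': array([ 0.09586579, -0.1320104 ,  0.11459705,  0.00551392,  0.01832342,
        0.03197225]), 'tau': array([-2.68355388e-04, -4.15256739e+01, -2.76663959e+01, -1.47657357e-05,
        1.01687608e-02,  7.36689941e-06]), 'ee_pos': array([ 159.74613995, -603.31892476,  200.64389674]), 'tool_rot': array([-1.79867961e+02, -8.48361327e-03,  1.48268314e+01]), 'ft_force': array([-0.50432751,  0.81962766, -0.64801192]), 'torque': array([-0.02938287,  0.01309639, -0.05890262]), 'finger_force': 0.0, 'opening': 0.9969059084604508} 18.700000000000003
top [[442.67903439853615, 0.0, 318.53178516724114], [0.0, 442.67903439853615, 240.86937058916052], [0.0, 0.0, 1.0]] [[-0.02, -1.0, -0.015], [-0.98, 0.023, -0.198], [0.199, 0.011, -0.98]] [ 16.25324739 562.41140929 788.17264495]
scene [[479.91405004318557, 0.0, 330.51711857446804], [0.0, 479.91405004318557, 226.81223231023273], [0.0, 0.0, 1.0]] [[-0.246, 0.969, -0.001], [0.572, 0.145, -0.807], [-0.782, -0.199, -0.59]] [ 115.05314611 -269.53901264 1615.97876456]
```

View pics/top0.png

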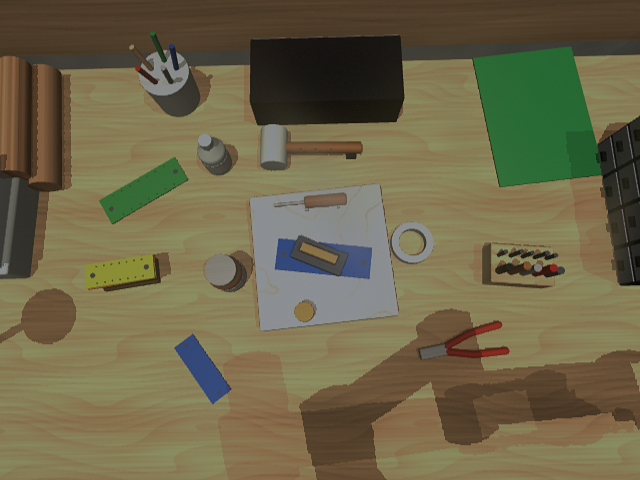

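View pics/scene0.png

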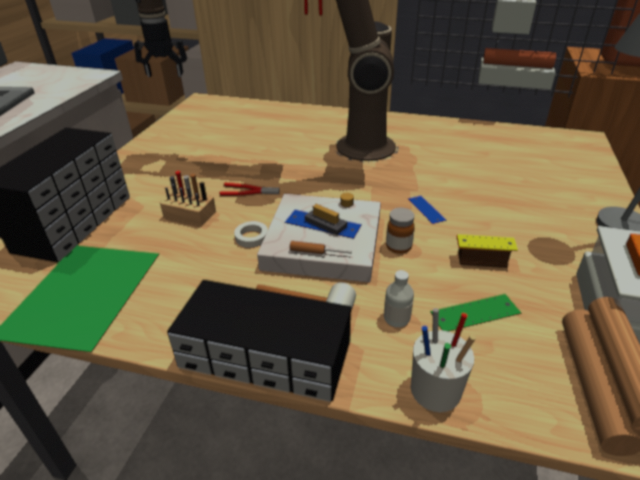

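Top view, where image up is +x and right is −y. The slab centre is about (323,257), with the blue template at (323,258) and the weight on it at (320,255). The wax tin is at (304,311), the jar is left (+y) at (222,272), and the tape is right (−y) at (412,242). The stand with the yellow pile is at (122,272). So I slide to −y.

```bash
cat > h.py <<'E'
import numpy as np, cv2
def ray(c,uv,z):
    "pixels -> world points on plane z"
    uv=np.atleast_2d(uv).astype(float)
    d=np.c_[uv,np.ones(len(uv))]@np.linalg.inv(c["intrinsics"]).T@c["R"]
    o=-c["R"].T@c["t"]
    return o+d*((z-o[2])/d[:,2])[:,None]
def proj(c,X):
    p=(np.atleast_2d(X)@c["R"].T+c["t"])@c["intrinsics"].T
    return p[:,:2]/p[:,2:]
def hsv(c): return cv2.cvtColor(c["image"],cv2.COLOR_RGB2HSV)
def blobs(c,lo,hi,z,minA=40,box=None,k=0):
    m=cv2.inRange(hsv(c),np.array(lo),np.array(hi))
    if box is not None:
        b=np.zeros_like(m); x0,y0,x1,y1=box; b[y0:y1,x0:x1]=255; m&=b
    if k: m=cv2.morphologyEx(m,cv2.MORPH_CLOSE,np.ones((k,k),np.uint8))
    out=[]
    for q in cv2.findContours(m,cv2.RETR_EXTERNAL,cv2.CHAIN_APPROX_NONE)[0]:
        if cv2.contourArea(q)<minA: continue
        P=ray(c,q[:,0],z)[:,:2].astype(np.float32)
        out.append((cv2.minAreaRect(P),cv2.contourArea(q),q[:,0].mean(0)))
    return out
def show(name,bl):
    for (ce,s,a),A,p in bl:
        if s[0]<s[1]: a+=90; s=s[::-1]
        a=(a+90)%180-90
        print(name,"c",np.round(ce,1),"size",np.round(s,1),"yaw long",round(a,1),"px",p.round())
E
python3 - <<'E'
from h import *
c=dict(np.load("top0.npz"))
for p in [(323,245),(300,255),(345,262),(320,255),(270,300),(150,268),(120,272),(304,311),(310,300),(335,248)]: print(p,hsv(c)[p[1],p[0]])
show("blue",blobs(c,(100,120,40),(125,255,255),53,100))
show("yel",blobs(c,(22,120,80),(34,255,255),56,300))
show("slab",blobs(c,(0,0,100),(180,50,255),50,3000))
show("rib",blobs(c,(12,80,60),(30,255,255),97,60,(290,235,350,275)))
show("tin",blobs(c,(12,80,60),(30,255,255),75,60,(285,290,325,325)))
E
```

```text
(323, 245) [ 0  0 71]
(300, 255) [165   7  70]
(345, 262) [113  43  71]
(320, 255) [ 20 125 137]
(270, 300) [103  12 147]
(150, 268) [ 31 159 143]
(120, 272) [ 31 161 141]
(304, 311) [ 20 134 137]
(310, 300) [ 15   8 122]
(335, 248) [114  46  84]
blue c [332.5 220.6] size [122.1  40.4] yaw long 36.5 px [202. 369.]
blue c [510.3 -64.7] size [52.3 33.6] yaw long 83.3 px [356. 271.]
blue c [534.1  30.8] size [109.5  58.2] yaw long 82.9 px [298. 261.]
yel c [513.4 383.2] size [131.1  48.5] yaw long -82.0 px [119. 271.]
slab c [537.3  -1.1] size [259.7 258.2] yaw long 5.3 px [322. 258.]
rib c [532.4   4.5] size [68.9 16.7] yaw long 66.6 px [318. 253.]
tin c [429.3  32.8] size [34.  32.6] yaw long -1.0 px [304. 311.]
```

play_rows --pt "1.86 3.04 -0.2 0 0 2.6" --pt "1.86 3.04 -0.2 0 0 2.6" --pt "1.86 3.04 -0.2 0 0 2.6" --pt "1.86 3.04 -0.2 0 0 2.6" --pt "1.86 3.04 -0.2 0 0 2.6" --pt "1.86 3.04 -0.2 0 0 2.6" --pt "1.86 3.04 -0.2 0 0 2.6" --pt "1.86 3.04 -0.2 0 0 2.6" --pt "1.86 3.04 -0.2 0 0 2.6" --pt "1.86 3.04 -0.2 0 0 2.6" --claw 1 --newtons 60

```text
t: 0.93
ee_pos: [346.2, -298.3, 181.5]
tool_rot: [-180.0, -0.0, 40.9]
ft_force: [0.2, -0.8, -0.9]
opening: 1.0
finger_force: 0.0
```

play_rows --pt "1.86 3.04 -0.2 0 0 2.6" --pt "1.86 3.04 -0.2 0 0 2.6" --pt "1.86 3.04 -0.2 0 0 2.6" --pt "1.86 3.04 -0.2 0 0 2.6" --pt "1.86 3.04 -0.2 0 0 2.6" --pt "1.86 3.04 -0.2 0 0 2.6" --pt "1.86 3.04 -0.2 0 0 2.6" --pt "1.86 3.04 -0.2 0 0 2.6" --pt "1.86 3.04 -0.2 0 0 2.6" --pt "1.86 3.04 -0.2 0 0 2.4"

```text
t: 1.77
ee_pos: [532.1, 5.6, 161.4]
tool_rot: [-180.0, 0.0, 66.8]
ft_force: [0.1, 0.7, 0.6]
opening: 0.999
finger_force: 0.0
```

Run:
```python
from rig import arm, imaging
from h import *
s=arm.read_state(); print(s["t"],s["ee_pos"],s["tool_rot"],s["ft_force"])
c=imaging.camera("wrist"); np.savez("w1.npz",**c)
cv2.imwrite("pics/w1.png",c["image"][:,:,::-1])
show("rib",blobs(c,(12,80,60),(30,255,255),97,200))
show("blue",blobs(c,(100,120,40),(125,255,255),53,400))
```

```text
1.7667 [532.14683459   5.59169965 161.35259629] [-1.79962443e+02  1.90290308e-02  6.67736150e+01] [0.07108607 0.74205083 0.58639545]
rib c [ 616.7 -247.3] size [43.3 33.3] yaw long -23.2 px [527. 468.]
rib c [ 287.1 -105.7] size [43.7 33.3] yaw long -23.2 px [113. 468.]
rib c [ 557.1 -114.9] size [28. 27.] yaw long -89.9 px [417. 365.]
rib c [ 473.1 -121.6] size [195.  110.6] yaw long -38.8 px [309. 398.]
rib c [532.3   3.8] size [72.8 16.3] yaw long 66.5 px [324. 242.]
rib c [630.9  -2.4] size [74.5 20.7] yaw long -85.7 px [465. 193.]
rib c [671.9 -61.7] size [341.6 122.2] yaw long 81.6 px [563. 174.]
rib c [400.9  74.2] size [409.4 164.4] yaw long 35.5 px [143. 152.]
blue c [523.8 -42.8] size [105.5  59.2] yaw long 82.8 px [349. 286.]
blue c [533.1  30.6] size [105.9  59.3] yaw long 82.9 px [295. 180.]
blue c [377.9 209.3] size [79.1 19.1] yaw long 36.8 px [ 9. 47.]
```

View pics/w1.png

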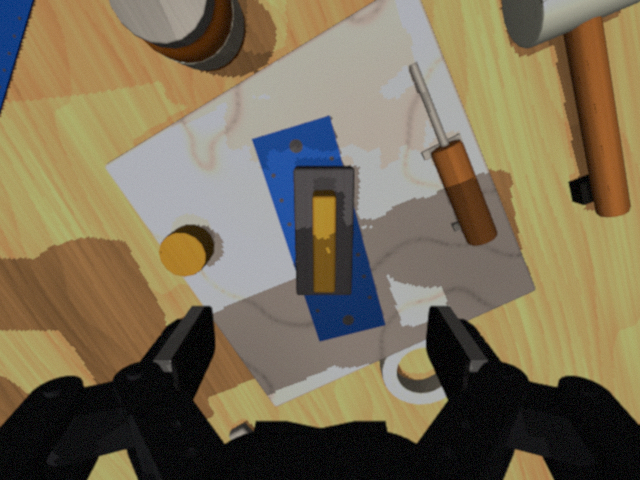

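play_rows --pt "0.0 -0.15 -1.6 0 0 0" --pt "0 0 -1.6 0 0 0" --pt "0 0 -1.6 0 0 0" --pt "0 0 -1.5 0 0 0" --pt "0 0 -1.2 0 0 0" --pt "0 0 -0.8 0 0 0" --pt "0 0 -0.4 0 0 0" --pt "0 0 0 0 0 0" --pt "0 0 0 0 0 0" --pt "0 0 0 0 0 0"

```text
t: 2.65
ee_pos: [532.8, 2.2, 75.8]
tool_rot: [179.9, -0.0, 66.6]
ft_force: [1.2, 0.7, -0.4]
opening: 1.0
finger_force: 0.0
```

play_rows --pt "0 0 0 0 0 0" --pt "0 0 0 0 0 0" --pt "0 0 0 0 0 0" --pt "0 0 0 0 0 0" --pt "0 0 0 0 0 0" --pt "0 0 0 0 0 0" --pt "0 0 0 0 0 0" --pt "0 0 0 0 0 0" --pt "0 0 0 0 0 0" --pt "0 0 0 0 0 0" --claw -1 --newtons 70

```text
t: 3.48
ee_pos: [531.9, 2.3, 74.8]
tool_rot: [-180.0, 0.0, 66.6]
ft_force: [0.6, -0.6, -0.6]
opening: -0.001
finger_force: 0.0
```

Run:
```python
from rig import arm, imaging
from h import *
s=arm.read_state(); print(s)
c=imaging.camera("wrist")
cv2.imwrite("pics/w2.png",c["image"][:,:,::-1])
c=imaging.camera("top")
show("rib",blobs(c,(12,80,60),(30,255,255),97,30,(270,220,370,290)))
im=c["image"][:,:,::-1]; cv2.imwrite("pics/w2.png",np.vstack([cv2.resize(im[180:340,200:440],(600,400)),cv2.resize(cv2.imread("pics/w2.png"),(600,200))]))
```

```text
{'t': 3.4833, 'q': array([-4.44221861e+00,  1.67645608e+01,  1.11426772e+02, -1.96583546e-03,
        5.18137921e+01,  1.89283780e+01]), 'joint_velocities': array([-0.0228319 , -0.03591578, -0.00182241,  0.09538126, -0.03468388,
       -0.00737587]), 'tau': array([-2.09514660e-04, -3.58532596e+01, -2.27032363e+01, -1.21653420e-04,
        1.16836058e-03,  2.40113116e-05]), 'ee_pos': array([531.8887254 ,   2.30081785,  74.82736777]), 'tool_rot': array([-1.79995653e+02,  3.12396857e-03,  6.66306189e+01]), 'ft_force': array([ 0.55558055, -0.57925981, -0.62197745]), 'torque': array([-0.04768974, -0.02508643,  0.03407407]), 'finger_force': 0.0, 'opening': -0.001450572819251969}
rib c [522.4 -20.7] size [16.2 15.4] yaw long -23.1 px [333. 259.]
```

View pics/w2.png

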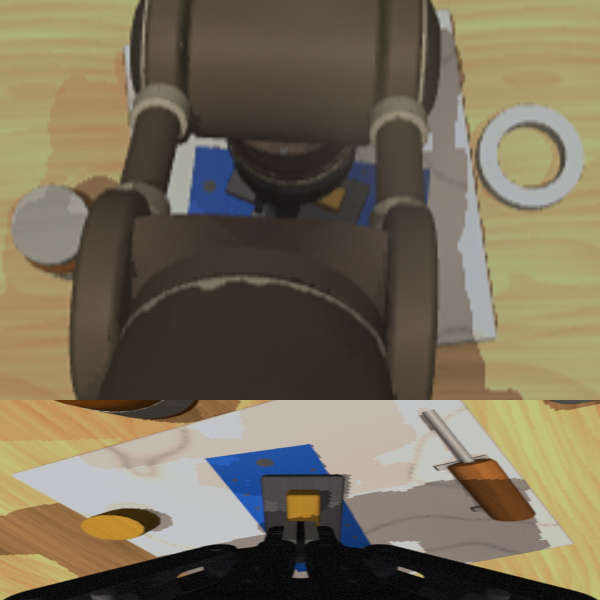

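Run:
```python
from rig import arm, imaging
from h import *
c=imaging.camera("wrist"); d=c["z_map"]
cv2.imwrite("pics/w3.png",cv2.resize(c["image"][140:480,180:460,::-1],(560,680)) [:600])
print(np.round(d[200:470:15,290:350:8]).astype(int))
X=np.array([[531.9,2.3,74.8],[531.9,2.3,93.5],[532.3,3.8,97]]); print(proj(c,X))
```

```text
[[178 180 178 178 179 178 179 178]
 [180 181 181 176 177 177 180 182]
 [183 183 158 156 156 156 156 184]
 [185 186 161 158 157 158 159 186]
 [187 188 161 161 159 159 161 189]
 [190 191 165 162 162 162 164 191]
 [193 193 166 165 165 165 165 193]
 [149 148 140 140 141 140 149 147]
 [138 137 128 129 129 129 128 137]
 [119 118 120 121 120 121 120 120]
 [111 110 111 114 122 110 109 110]
 [104 104 104 112 124 106 103 104]
 [ 90  91  94 116 125 113  90  91]
 [ 84  85  95 116 234 114  89  86]
 [ 81  81  97 118 240 112  90  80]
 [ 77  82  85 247 246 110  86  76]
 [ 73  80  79  81  79  80  81  75]
 [ 72  77  77  77   0  76  77  77]]
[[323.45471287 280.29239649]
 [323.81094979 296.72062995]
 [323.39723184 297.15710647]]
```

View pics/w3.png

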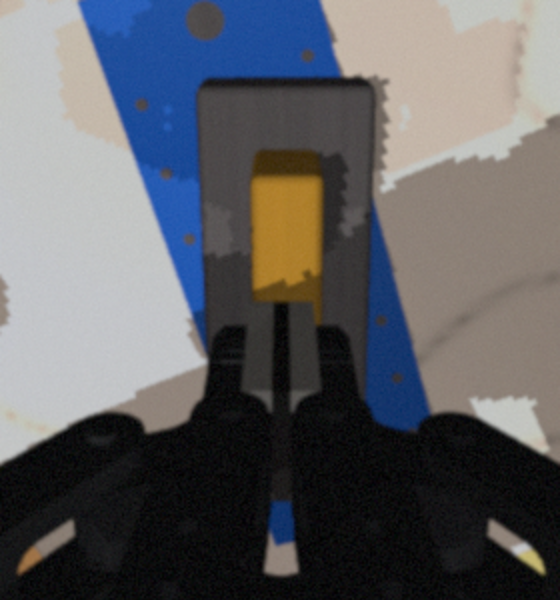

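Run:
```python
from rig import arm, imaging
from h import *
c=imaging.camera("wrist"); d=c["z_map"]
def w(u,v):
    p=np.linalg.inv(c["intrinsics"])@[u,v,1]*d[v,u]; return np.round(c["R"].T@(p-c["t"]))
for u,v in [(320,232),(320,250),(320,280),(312,295),(312,300),(312,310),(312,320),(330,300),(330,320),(330,335),(290,315),(290,300),(290,240),(250,300)]: print(u,v,w(u,v),d[v,u])
X=np.array([531.9,2.3,74.8]);print(c["R"]@X+c["t"])
print(c["R"].round(3),c["t"], -c["R"].T@c["t"])
```

```text
320 232 [544.  34.  99.] 155.59375
320 250 [540.  26.  99.] 158.77028
320 280 [534.  12.  98.] 164.33519
312 295 [532.  14. 114.] 148.7588
312 300 [532.  15. 119.] 143.18129
312 310 [532.  15. 127.] 135.68729
312 320 [532.  15. 134.] 128.86229
330 300 [538.  12. 119.] 144.05673
330 320 [538.  12. 134.] 129.47308
330 335 [538.  12. 143.] 120.35235
290 315 [523.  14. 123.] 140.85582
290 300 [511.  -2.  73.] 194.55986
290 240 [525.  28.  72.] 185.43744
250 300 [483.  -2.  52.] 217.81636
[  1.69990406  21.4271366  189.17732966]
[[ 0.918 -0.397  0.   ]
 [-0.378 -0.874  0.303]
 [-0.12  -0.279 -0.953]] [-485.58133544  202.05318657  325.00502826] [561.18046391  74.40873478 248.56149952]
```

Run:
```python
from rig import arm, imaging
from h import *
def w(c,u,v):
    d=c["z_map"]; p=np.linalg.inv(c["intrinsics"])@[u,v,1]*d[v,u]; return np.round(c["R"].T@(p-c["t"]))
c=dict(np.load("w1.npz"))
for u,v in [(190,308),(200,308),(200,315),(205,312),(440,312),(450,308),(440,330),(205,340)]: print(u,v,w(c,u,v),c["z_map"][v,u])
X=np.array([[532.1,5.6,161.4],[532.1,5.6,174.]]);print(proj(c,X))
c=imaging.camera("wrist")
for u in (305,312,330,336):
  for v in range(276,302,3): print(u,v,w(c,u,v),end=";")
  print()
```

```text
190 308 [490.  36. 212.] 137.6356
200 308 [494.  35. 212.] 137.0676
200 315 [495.  34. 217.] 133.05785
205 312 [496.  33. 215.] 135.04626
440 312 [561.  78. 335.] 0.0
450 308 [580.  -3. 211.] 138.4588
440 330 [573.  -4. 221.] 130.03929
205 340 [492.  24. 217.] 135.35864
[[323.39852199 280.34757987]
 [323.61170031 291.0701018 ]]
305 276 [524.   7.  72.];305 279 [523.   6.  72.];305 282 [522.   4.  73.];305 285 [521.   2.  72.];305 288 [521.   2.  74.];305 291 [529.  16. 110.];305 294 [529.  16. 114.];305 297 [529.  16. 116.];305 300 [530.  16. 120.];
312 276 [532.  16.  98.];312 279 [532.  15.  99.];312 282 [531.  13.  99.];312 285 [530.  12.  99.];312 288 [530.  11.  99.];312 291 [532.  14. 110.];312 294 [532.  15. 114.];312 297 [532.  15. 116.];312 300 [532.  15. 119.];
330 276 [540.  13.  99.];330 279 [539.  11.  98.];330 282 [538.  10.  99.];330 285 [538.   9.  99.];330 288 [537.   7.  98.];330 291 [538.  12. 110.];330 294 [538.  12. 113.];330 297 [538.  12. 117.];330 300 [538.  12. 119.];
336 276 [542.  12.  99.];336 279 [541.  10.  98.];336 282 [541.   9.  98.];336 285 [540.   8.  99.];336 288 [540.   6.  98.];336 291 [541.  11. 110.];336 294 [541.  11. 114.];336 297 [540.  10. 115.];336 300 [540.  11. 119.];
```

The shut fingertips are at about z=108 by wrist depth, although the reported TCP z is 75. They closed above the rib, so the real tips sit about 33 mm behind the reported TCP. I'll reopen and go lower, checking the force.

play_rows --pt "0 0.15 0 0 0 0" --pt "0 0 0 0 0 0" --pt "0 0 0 0 0 0" --pt "0 0 0 0 0 0" --pt "0 0 0 0 0 0" --pt "0 0 0 0 0 0" --pt "0 0 -0.8 0 0 0" --pt "0 0 -0.8 0 0 0" --pt "0 0 -0.7 0 0 0" --pt "0 0 -0.6 0 0 0" --claw 1

```text
t: 4.57
ee_pos: [531.0, 3.9, 44.4]
tool_rot: [-179.9, 0.0, 66.6]
ft_force: [0.9, 0.5, 0.6]
opening: 1.0
finger_force: 0.0
```

play_rows --pt "0 0 0 0 0 0" --pt "0 0 0 0 0 0" --pt "0 0 0 0 0 0" --pt "0 0 0 0 0 0" --pt "0 0 0 0 0 0" --pt "0 0 0 0 0 0" --pt "0 0 0 0 0 0" --pt "0 0 0 0 0 0" --pt "0 0 0 0 0 0" --pt "0 0 0 0 0 0" --claw -1 --newtons 70

```text
t: 5.4
ee_pos: [533.1, 3.6, 46.7]
tool_rot: [179.9, -0.0, 66.6]
ft_force: [1.6, -1.1, 3.9]
opening: 0.172
finger_force: 69.5
```

Run:
```python
from rig import arm, imaging
from h import *
s=arm.read_state(); print(s["ee_pos"],s["ft_force"],s["opening"],s["finger_force"])
c=imaging.camera("wrist"); d=c["z_map"]
def w(u,v):
    p=np.linalg.inv(c["intrinsics"])@[u,v,1]*d[v,u]; return np.round(c["R"].T@(p-c["t"]))
for u in (300,305,342,346):
  for v in range(276,305,3): print(u,v,w(u,v),end=";")
  print()
```

```text
[533.11053049   3.59871999  46.66335344] [ 1.61572833 -1.08006433  3.88765792] 0.17187788979129287 69.53225612640381
300 276 [535.  30.  99.];300 279 [534.  29.  98.];300 282 [534.  28.  98.];300 285 [533.  27.  99.];300 288 [532.  25.  97.];300 291 [532.  24.  98.];300 294 [531.  23.  98.];300 297 [531.  22.  98.];300 300 [530.  20.  96.];300 303 [530.  20.  97.];
305 276 [536.  30.  99.];305 279 [536.  28.  99.];305 282 [535.  27.  99.];305 285 [535.  26.  99.];305 288 [534.  25.  99.];305 291 [534.  24.  98.];305 294 [534.  23.  99.];305 297 [533.  22.  99.];305 300 [532.  21.  99.];305 303 [532.  19.  98.];
342 276 [548.  24.  98.];342 279 [548.  23.  98.];342 282 [547.  21.  97.];342 285 [547.  20.  96.];342 288 [547.  19.  97.];342 291 [544.  11.  82.];342 294 [544.  10.  84.];342 297 [544.  11.  88.];342 300 [544.  12.  92.];342 303 [543.  11.  92.];
346 276 [547.  12.  72.];346 279 [547.  12.  74.];346 282 [546.  10.  73.];346 285 [546.   8.  72.];346 288 [545.   7.  72.];346 291 [546.  10.  81.];346 294 [546.  11.  87.];346 297 [545.  11.  88.];346 300 [545.  11.  91.];346 303 [545.  11.  93.];
```

play_rows --pt "0 0 1.0 0 0 0" --pt "0 0 2.0 0 0 0" --pt "0 0 2.0 0 0 0" --pt "-1.27 -0.91 0 0 0 4.1" --pt "-1.27 -0.91 0 0 0 4.1" --pt "-1.27 -0.91 0 0 0 4.1" --pt "-1.27 -0.91 0 0 0 4.1" --pt "-1.27 -0.91 0 0 0 4.1" --pt "-1.27 -0.91 0 0 0 4.1" --pt "-1.27 -0.91 0 0 0 4.1"

```text
t: 6.28
ee_pos: [439.1, -59.3, 94.1]
tool_rot: [-179.7, -0.1, 95.5]
ft_force: [-0.2, 0.1, -6.6]
opening: 0.17
finger_force: 69.1
```

play_rows --pt "0 0 -0.8 0 0 0" --pt "0 0 -1.2 0 0 0" --pt "0 0 -1.2 0 0 0" --pt "0 0 -0.9 0 0 0" --pt "0 0 -0.5 0 0 0" --pt "0 0 -0.3 0 0 0" --pt "0 0 -0.15 0 0 0" --pt "0 0 -0.1 0 0 0" --pt "0 0 0 0 0 0" --pt "0 0 0 0 0 0"

```text
t: 7.12
ee_pos: [443.6, -59.9, 44.8]
tool_rot: [180.0, 0.0, 95.3]
ft_force: [-0.5, -0.1, -6.0]
opening: 0.168
finger_force: 69.1
```

play_rows --pt "0 0 -0.1 0 0 0" --pt "0 0 -0.1 0 0 0" --pt "0 0 0 0 0 0" --pt "0 0 0 0 0 0" --pt "0 0 0 0 0 0" --pt "0 0 0 0 0 0" --pt "0 0 0 0 0 0" --pt "0 0 0 0 0 0" --pt "0 0 0 0 0 0" --pt "0 0 0 0 0 0"

```text
t: 7.95
ee_pos: [443.8, -60.1, 43.6]
tool_rot: [179.9, 0.0, 95.3]
ft_force: [-2.8, -0.0, 6.7]
opening: 0.166
finger_force: 70.9
```

play_rows --pt "0 0 0 0 0 0" --pt "0 0 0 0 0 0" --pt "0 0 0 0 0 0" --pt "0 0 0 0 0 0" --pt "0 0 0 0 0 0" --pt "0 0 0 0 0 0" --pt "0 0 1.0 0 0 0" --pt "0 0 2.0 0 0 0" --pt "0 0 2.5 0 0 0" --pt "0 0 2.5 0 0 0" --claw 1

```text
t: 8.78
ee_pos: [442.3, -59.7, 123.3]
tool_rot: [-179.9, -0.0, 95.3]
ft_force: [-0.2, -0.3, -0.6]
opening: 1.001
finger_force: 0.0
```

play_rows --pt "1.0 0.6 0 0 0 0" --pt "1.0 0.6 0 0 0 0" --pt "1.0 0.6 0 0 0 0" --pt "1.0 0.6 0 0 0 0" --pt "1.0 0.6 0 0 0 0" --pt "1.0 0.6 0 0 0 0" --pt "1.0 0.6 0 0 0 0" --pt "1.0 0.6 0 0 0 0" --pt "0.4 0.6 0 0 0 0" --pt "0 0 0 0 0 0" --claw -1

```text
t: 9.62
ee_pos: [528.2, -4.8, 122.2]
tool_rot: [180.0, -0.0, 95.4]
ft_force: [-0.4, -0.4, -1.4]
opening: 0.001
finger_force: 0.0
```

Run:
```python
from rig import arm, imaging
from h import *
s=arm.read_state(); print(s["t"],s["ee_pos"],s["ft_force"],s["opening"],s["finger_force"])
for n in ("wrist","top"):
    c=imaging.camera(n); np.savez(f"{n}2.npz",**c)
    show(n+" blue",blobs(c,(100,120,40),(125,255,255),53,300,k=5))
    show("rib",[b for b in blobs(c,(12,80,60),(30,255,255),94,60) if np.hypot(*(np.array(b[0][0])-[444,-60]))<60])
    X=np.array([[528,-6,53],[444,-60,94]]);print(proj(c,X))
    if n=="wrist": cv2.imwrite("pics/w4.png",c["image"][:,:,::-1])
```

```text
9.6167 [528.18116019  -4.759662   122.24487256] [-0.43115221 -0.38407786 -1.35749295] 0.0009525496477808762 0.0
wrist blue c [528.6  -6.1] size [180.1  59.8] yaw long 82.9 px [322. 221.]
[[321.73727345 242.20970533]
 [181.15481326 331.81137852]]
top blue c [332.2 220.3] size [122.8  40.3] yaw long 36.4 px [202. 369.]
top blue c [511.2 -43.1] size [54.4 39.9] yaw long 40.8 px [345. 266.]
top blue c [536.2  45. ] size [80.9 58.8] yaw long 83.0 px [294. 258.]
[[324.24046739 258.97278602]
 [355.76249383 301.50824957]]
```

View pics/w4.png

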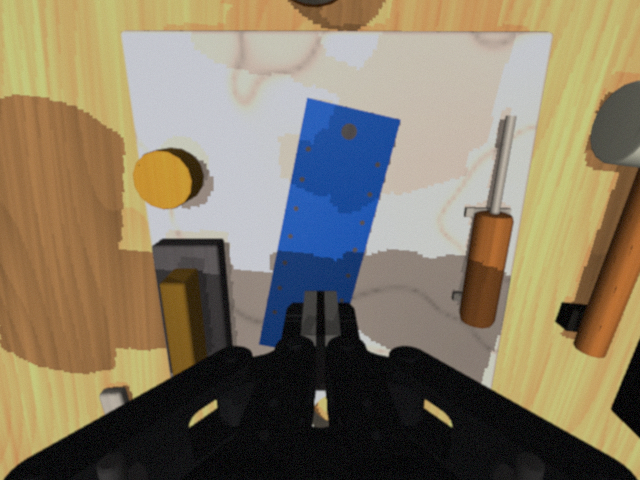

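play_rows --pt "0 -0.1 -2.0 0 0 0" --pt "0 0 -2.0 0 0 0" --pt "0 0 -2.0 0 0 0" --pt "0 0 -1.5 0 0 0" --pt "0 0 -1.0 0 0 0" --pt "0 0 -0.6 0 0 0" --pt "0 0 -0.3 0 0 0" --pt "0 0 0 0 0 0" --pt "0 0 0 0 0 0" --pt "0 0 0 0 0 0"

```text
t: 10.55
ee_pos: [528.0, -7.0, 29.4]
tool_rot: [179.9, 0.0, 95.3]
ft_force: [0.2, -1.0, -0.4]
opening: -0.001
finger_force: 0.0
```

play_rows --pt "0 0 -0.1 0 0 0" --pt "0 0 -0.1 0 0 0" --pt "0 0 -0.1 0 0 0" --pt "0 0 0 0 0 0" --pt "0 0 0 0 0 0" --pt "0 0 0 0 0 0" --pt "0 0 0 0 0 0" --pt "0 0 0 0 0 0" --pt "0 0 0 0 0 0" --pt "0 0 0 0 0 0"

```text
t: 11.38
ee_pos: [527.0, -6.9, 25.4]
tool_rot: [-180.0, -0.0, 95.3]
ft_force: [0.0, 0.2, 0.7]
opening: 0.001
finger_force: 0.0
```

play_rows --pt "0 0 -0.1 0 0 0" --pt "0 0 -0.1 0 0 0" --pt "0 0 -0.1 0 0 0" --pt "0 0 0 0 0 0" --pt "0 0 0 0 0 0" --pt "0 0 0 0 0 0" --pt "0 0 0 0 0 0" --pt "0 0 0 0 0 0" --pt "0 0 0 0 0 0" --pt "0 0 0 0 0 0"

```text
t: 12.22
ee_pos: [527.2, -6.9, 23.6]
tool_rot: [-180.0, -0.0, 95.3]
ft_force: [-2.4, -0.3, 9.6]
opening: -0.001
finger_force: 4.5
```

play_rows --pt "0 0 -0.1 0 0 0" --pt "0 0 0 0 0 0" --pt "0 0 0 0 0 0" --pt "0 0 0 0 0 0" --pt "0 0 0 0 0 0" --pt "0 0 0 0 0 0" --pt "0 0 0 0 0 0" --pt "0 0 0 0 0 0" --pt "0 0 0 0 0 0" --pt "0 0 0 0 0 0"

```text
t: 13.05
ee_pos: [527.2, -6.9, 23.6]
tool_rot: [-180.0, -0.0, 95.3]
ft_force: [-4.7, -0.2, 15.1]
opening: -0.001
finger_force: 7.7
```

play_rows --pt "0 0 -0.0 0 0 0" --pt "0 0 0.08 0 0 0" --pt "0.01 -0.1 0 0 0 0" --pt "0.02 -0.25 0 0 0 0" --pt "0.04 -0.45 0 0 0 0" --pt "0.04 -0.5 0 0 0 0" --pt "0.04 -0.5 0 0 0 0" --pt "0.04 -0.5 0 0 0 0" --pt "0.04 -0.4 0 0 0 0" --pt "0.02 -0.3 0 0 0 0"

```text
t: 13.88
ee_pos: [531.2, -36.0, 23.7]
tool_rot: [179.8, -0.1, 95.3]
ft_force: [-0.2, 4.5, 7.6]
opening: 0.001
finger_force: 3.6
```

```bash
cat > look.py <<'E'
from rig import arm, imaging
from h import *
s=arm.read_state(); print(s["t"],s["ee_pos"],s["ft_force"],s["opening"],s["finger_force"])
for n in ("wrist","top"):
    c=imaging.camera(n); np.savez("last_%s.npz"%n,**c)
    show(n+" blue",blobs(c,(100,120,40),(125,255,255),53,300,k=5))
E
python3 look.py
```

```text
13.8833 [531.15166349 -35.99174085  23.66229474] [-0.20656816  4.54545477  7.61755981] 0.0010698171391285661 3.5866215898568043
wrist blue c [534.8 -90.3] size [22.7  8.4] yaw long -84.9 px [320. 409.]
wrist blue c [535.9  -5.7] size [121.8  60.4] yaw long 83.4 px [342. 222.]
top blue c [332.5 220.6] size [122.1  40.2] yaw long 36.5 px [202. 369.]
```

play_rows --pt "0 0 -0.03 0 0 0" --pt "0.03 -0.3 0 0 0 0" --pt "0.06 -0.6 0 0 0 0" --pt "0.07 -0.8 0 0 0 0" --pt "0.08 -0.9 0 0 0 0" --pt "0.08 -0.9 0 0 0 0" --pt "0.08 -0.9 0 0 0 0" --pt "0.07 -0.8 0 0 0 0" --pt "0.05 -0.5 0 0 0 0" --pt "0.03 -0.3 0 0 0 0"

```text
t: 14.82
ee_pos: [536.8, -96.2, 23.7]
tool_rot: [179.8, -0.1, 95.2]
ft_force: [-0.3, 5.7, 8.3]
opening: 0.002
finger_force: 4.6
```

```bash
python3 look.py; cp last_wrist.npz w5.npz; python3 -c "
from h import *
c=dict(np.load('w5.npz')); cv2.imwrite('pics/w5.png',c['image'][:,:,::-1])"
```

```text
14.8167 [536.83469999 -96.21156768  23.66501211] [-0.31976735  5.65709651  8.33370529] 0.001844328987092645 4.571004971367074
wrist blue c [ 540.1 -150.5] size [22.7  8.9] yaw long -84.4 px [320. 410.]
wrist blue c [540.6 -65.1] size [121.9  60.4] yaw long 84.7 px [340. 220.]
top blue c [332.3 220.5] size [121.6  40.2] yaw long 36.5 px [202. 369.]
```

play_rows --pt "0 0 0.2 0 0 0" --pt "0 0 0.6 0 0 0" --pt "0 0 1.5 0 0 0" --pt "0 0 2.0 0 0 -1.5" --pt "0 0 2.0 0 0 -1.5" --pt "0 0 2.0 0 0 -1.5" --pt "0 0 2.0 0 0 -1.5" --pt "0 0 1.0 0 0 -1.5" --pt "0 0 0 0 0 -1.5" --pt "0 0 0 0 0 -1.5" --claw 1

```text
t: 15.75
ee_pos: [535.6, -97.2, 136.2]
tool_rot: [179.9, 0.0, 84.8]
ft_force: [0.1, 0.6, 0.2]
opening: 1.001
finger_force: 0.0
```

```bash
python3 look.py; python3 -c "
from h import *
c=dict(np.load('last_wrist.npz')); cv2.imwrite('pics/w5.png',c['image'][:,:,::-1])
c=dict(np.load('last_top.npz')); show('slab',blobs(c,(0,0,70),(180,60,255),50,3000))"
```

```text
15.75 [535.61568478 -97.16423457 136.23191401] [0.09576478 0.55335422 0.16439512] 1.00095765340098 0.0
wrist blue c [538.1 -94.8] size [180.4  59.8] yaw long 84.9 px [325. 215.]
top blue c [332.5 220.6] size [122.1  40.2] yaw long 36.5 px [202. 369.]
top blue c [ 540.7 -164. ] size [44.7 40.7] yaw long -12.4 px [408. 253.]
slab c [594.4   9. ] size [375.7 249.2] yaw long 5.1 px [329. 243.]
slab c [910.5 390.1] size [492.8 151.3] yaw long 88.3 px [146.  67.]
```

View pics/w5.png

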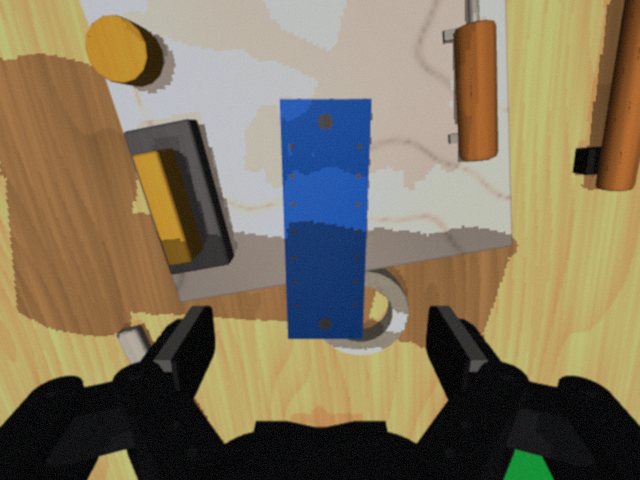

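play_rows --pt "-0.07 -1.35 0 0 0 0" --pt "-0.07 -1.35 0 0 0 0" --pt "-0.07 -1.35 0 0 0 0" --pt "-0.08 -1.35 0 0 0 0" --pt "-0.08 -1.33 0 0 0 0" --pt "0 0 -1.5 0 0 0" --pt "0 0 -2.0 0 0 0" --pt "0 0 -2.0 0 0 0" --pt "0 0 -2.0 0 0 0" --pt "0 0 -1.0 0 0 0"

```text
t: 16.68
ee_pos: [529.3, -164.9, 47.3]
tool_rot: [-179.8, -0.1, 84.8]
ft_force: [-0.5, 0.5, -1.0]
opening: 1.002
finger_force: 0.0
```

```bash
python3 look.py; python3 -c "
from h import *
c=dict(np.load('w5.npz'));
c=dict(np.load('last_wrist.npz')); cv2.imwrite('pics/w6.png',c['image'][:,:,::-1])
d=c['z_map']
def w(u,v):
    p=np.linalg.inv(c['intrinsics'])@[u,v,1]*d[v,u]; return np.round(c['R'].T@(p-c['t']))
for u in (190,200,210,440,450):
  print(u,[w(u,v).tolist() for v in range(300,330,6)])
"
```

```text
16.6833 [ 529.30231526 -164.86169075   47.30396008] [-0.4764832   0.50924654 -0.96987955] 1.0015266045007354 0.0
wrist blue c [ 536.4 -112.8] size [144.8  60.2] yaw long 84.9 px [329. 154.]
top blue c [332.3 220.5] size [121.6  40.2] yaw long 36.5 px [202. 369.]
top blue c [538.2 -74.6] size [145.2  57.9] yaw long 88.7 px [361. 256.]
190 [[438.0, -192.0, 0.0], [437.0, -195.0, 2.0], [481.0, -149.0, 101.0], [483.0, -149.0, 106.0], [484.0, -149.0, 108.0]]
200 [[445.0, -192.0, 1.0], [483.0, -149.0, 96.0], [485.0, -149.0, 100.0], [486.0, -149.0, 105.0], [486.0, -151.0, 107.0]]
210 [[451.0, -192.0, 1.0], [486.0, -151.0, 93.0], [486.0, -153.0, 94.0], [486.0, -155.0, 96.0], [486.0, -157.0, 97.0]]
440 [[597.0, -194.0, 24.0], [574.0, -157.0, 96.0], [573.0, -157.0, 101.0], [572.0, -157.0, 105.0], [571.0, -159.0, 106.0]]
450 [[610.0, -206.0, 2.0], [579.0, -158.0, 95.0], [577.0, -158.0, 100.0], [575.0, -157.0, 105.0], [573.0, -157.0, 110.0]]
```

View pics/w6.png

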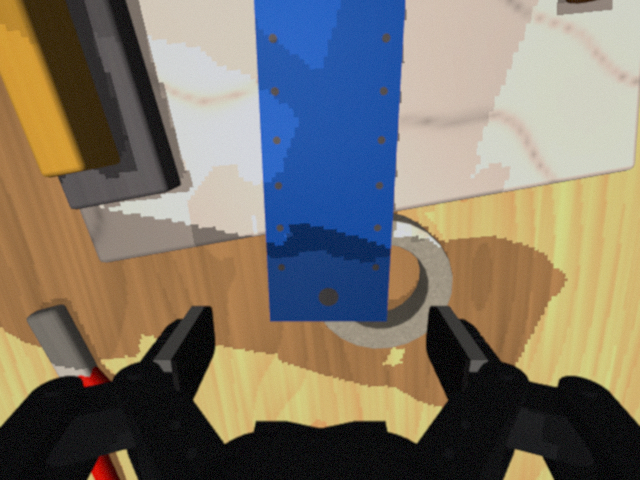

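play_rows --pt "0.2 0 -0.8 0 0 0" --pt "0 0 -1.2 0 0 0" --pt "0 0 -1.2 0 0 0" --pt "0 0 -0.9 0 0 0" --pt "0 0 -0.5 0 0 0" --pt "0 0 -0.3 0 0 0" --pt "0 0 0 0 0 0" --pt "0 0 0 0 0 0" --pt "0 0 0 0 0 0" --pt "0 0 0 0 0 0"

```text
t: 17.62
ee_pos: [533.9, -164.4, 1.5]
tool_rot: [179.9, 0.0, 84.8]
ft_force: [-0.5, 1.0, 0.7]
opening: 1.0
finger_force: 0.0
```

play_rows --pt "0 0 0 0 0 0" --pt "0 0 0 0 0 0" --pt "0 0 0 0 0 0" --pt "0 0 0 0 0 0" --pt "0 0 0 0 0 0" --pt "0 0 0 0 0 0" --pt "0 0 0 0 0 0" --pt "0 0 0 0 0 0" --pt "0 0 0 0 0 0" --pt "0 0 0 0 0 0" --claw -1 --newtons 45

```text
t: 18.45
ee_pos: [533.6, -164.3, 1.1]
tool_rot: [180.0, 0.0, 84.8]
ft_force: [-0.2, 0.6, 4.4]
opening: 0.681
finger_force: 47.5
```

play_rows --pt "0 0 0.3 0 0 0" --pt "0 0 0.7 0 0 0" --pt "0 0 1.0 0 0 0" --pt "0 0 1.5 0 0 0" --pt "0 0 1.5 0 0 0" --pt "0 0 1.5 0 0 0" --pt "0 0 1.5 0 0 0" --pt "0 0 1.5 0 0 0" --pt "0 0 0.5 0 0 0" --pt "0 0 0 0 0 0"

```text
t: 19.28
ee_pos: [534.8, -164.8, 103.0]
tool_rot: [179.8, 0.1, 84.8]
ft_force: [0.5, 0.1, 0.4]
opening: 0.682
finger_force: 48.3
```

```bash
python3 look.py; python3 -c "
from h import *
c=dict(np.load('last_wrist.npz')); d=c['z_map']
m=cv2.inRange(hsv(c),(100,120,40),(125,255,255))
v,u=np.nonzero((m>0)&(d>0))
p=np.c_[u,v,np.ones(len(u))]@np.linalg.inv(c['intrinsics']).T*d[v,u][:,None]
W=(p-c['t'])@c['R']
W=W[W[:,2]>80]
A=np.c_[W[:,:2]-W[:,:2].mean(0),np.ones(len(W))]
print(len(W),W.min(0),W.max(0),np.linalg.lstsq(A,W[:,2],rcond=None)[0])
"
```

```text
19.2833 [ 534.80385803 -164.77043759  103.00481115] [0.45373798 0.1451752  0.39531418] 0.68156362141078 48.29252243041992
wrist blue c [ 535.  -146.2] size [243.1 111.4] yaw long 84.9 px [319. 181.]
top blue c [332.5 220.6] size [122.1  40.2] yaw long 36.5 px [202. 369.]
top blue c [561.2 -81.7] size [157.2  66.4] yaw long 85.2 px [364. 246.]
66422 [ 501.24142685 -186.60761508  143.62420048] [572.51096921 -50.01846773 160.36462148] [ 2.60476408e-03 -1.19704385e-02  1.55213913e+02]
```

play_rows --pt "-0.57 1.0 0 0 0 0.65" --pt "-0.57 2.0 0 0 0 0.65" --pt "-0.57 2.4 0 0 0 0.65" --pt "-0.57 2.4 0 0 0 0.65" --pt "-0.57 2.4 0 0 0 0.65" --pt "-0.57 2.4 0 0 0 0.65" --pt "-0.57 2.4 0 0 0 0.65" --pt "-0.57 2.4 0 0 0 0.65" --pt "-0.57 2.4 0 0 0 0.65" --pt "-0.57 2.4 0 0 0 0.65"

```text
t: 20.22
ee_pos: [473.9, 59.3, 99.6]
tool_rot: [-179.8, -0.0, 91.4]
ft_force: [-0.3, 1.2, -0.7]
opening: 0.684
finger_force: 48.3
```

play_rows --pt "-0.57 2.5 0 0 0 0.65" --pt "-0.57 2.5 0 0 0 0.65" --pt "-0.57 2.5 0 0 0 0.65" --pt "-0.57 2.5 0 0 0 0.65" --pt "-0.57 2.5 0 0 0 0.65" --pt "-0.57 2.5 0 0 0 0.65" --pt "-0.57 2.5 0 0 0 0.65" --pt "-0.57 2.5 0 0 0 0.65" --pt "-0.57 2.0 0 0 0 0.65" --pt "-0.57 1.0 0 0 0 0.65"

```text
t: 21.05
ee_pos: [417.3, 289.6, 99.8]
tool_rot: [-179.9, -0.0, 98.0]
ft_force: [0.1, 0.5, -0.9]
opening: 0.68
finger_force: 48.3
```

```bash
python3 look.py; python3 -c "
from h import *
for n in ('wrist','top'):
    c=dict(np.load('last_%s.npz'%n))
    show(n+' yel',blobs(c,(22,120,60),(34,255,255),56,300,k=3))
c=dict(np.load('last_wrist.npz')); d=c['z_map']
m=cv2.inRange(hsv(c),(100,120,40),(125,255,255))
v,u=np.nonzero((m>0)&(d>0)&(d<215))
p=np.c_[u,v,np.ones(len(u))]@np.linalg.inv(c['intrinsics']).T*d[v,u][:,None]
W=(p-c['t'])@c['R']
W=W[W[:,2]>100]
print(cv2.minAreaRect(W[:,:2].astype(np.float32)),W[:,2].mean())
cv2.imwrite('pics/w7.png',c['image'][:,:,::-1])
"
```

```text
21.05 [417.32291658 289.58238922  99.79072306] [ 0.11781227  0.52848461 -0.93170237] 0.6801322742065595 48.3018296957016
wrist blue c [374.2 303.5] size [239.8 188.1] yaw long -82.0 px [297. 198.]
top blue c [332.6 220.7] size [122.4  40.4] yaw long 36.4 px [202. 368.]
top blue c [420.3 325.6] size [65.6 32.8] yaw long 9.1 px [149. 320.]
wrist yel c [513.  378.4] size [128.2  47.8] yaw long -82.1 px [513. 115.]
top yel c [513.9 382.7] size [130.1  48.3] yaw long -82.4 px [119. 270.]
((408.16314697265625, 335.09515380859375), (63.27632141113281, 133.0840301513672), 7.91093111038208) 152.0810944721949
```

View pics/w7.png

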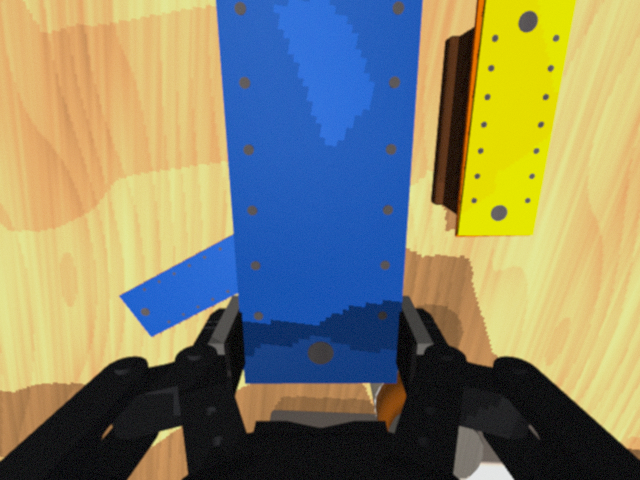

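play_rows --pt "0.4 0.4 -0.5 0 0 0" --pt "0.4 0.4 -1.0 0 0 0" --pt "0.4 0.4 -1.0 0 0 0" --pt "0.4 0.4 -1.0 0 0 0" --pt "0.4 0.4 -1.0 0 0 0" --pt "0 0.2 -1.0 0 0 0" --pt "0 0 -1.0 0 0 0" --pt "0 0 -0.7 0 0 0" --pt "0 0 -0.3 0 0 0" --pt "0 0 0 0 0 0"

```text
t: 21.98
ee_pos: [438.3, 308.8, 24.7]
tool_rot: [-179.9, 0.1, 97.8]
ft_force: [0.1, -0.6, -0.4]
opening: 0.683
finger_force: 48.3
```

Run:
```python
from rig import arm, imaging
from h import *
s=arm.read_state(); print(s["ee_pos"],s["tool_rot"],s["ft_force"])
c=imaging.camera("wrist"); np.savez("w8.npz",**c); d=c["z_map"]; H=hsv(c)
for name,lo,hi in (("blue",(100,120,40),(125,255,255)),("yel",(22,120,60),(34,255,255))):
    m=cv2.inRange(H,lo,hi); n,l,st,_=cv2.connectedComponentsWithStats(m); k=1+np.argmax(st[1:,4]); print(name,st[k])
    v,u=np.nonzero((l==k)&(d>0))
    p=np.c_[u,v,np.ones(len(u))]@np.linalg.inv(c["intrinsics"]).T*d[v,u][:,None]
    W=(p-c["t"])@c["R"]; z=np.median(W[:,2]); print("z",z)
    A=np.c_[W[:,:2],np.ones(len(W))]; print("plane",np.linalg.lstsq(A,W[:,2],rcond=None)[0])
    q=max(cv2.findContours((l==k).astype(np.uint8),cv2.RETR_EXTERNAL,cv2.CHAIN_APPROX_NONE)[0],key=cv2.contourArea)[:,0]
    P=ray(c,q,z)[:,:2]
    # side edges fit in frame of yaw 98
    for a in (98.,):
        e=np.array([np.cos(np.radians(a)),np.sin(np.radians(a))]); f=np.array([-e[1],e[0]])
        x=P@e; y=P@f
        far=(q[:,1]<=2)|(q[:,0]>=637)|(q[:,0]<=2)
        x0=x[~far].min(); mid=(y.max()+y.min())/2
        L=(~far)&(x>x0+8)&(y>mid)&(abs(y-y.max())<6); R=(~far)&(x>x0+8)&(y<mid)&(abs(y-y.min())<6)
        E=(~far)&(abs(y-mid)<18)&(x<x0+4)
        print("L",np.polyfit(x[L],y[L],1),"R",np.polyfit(x[R],y[R],1),"end x",np.median(x[E]),"x range",x0,x.max(),L.sum(),R.sum(),E.sum())
        for s_,xx in ((L,'L'),(R,'R')): print(xx,np.polyval(np.polyfit(x[s_],y[s_],1),np.median(x[E])+40))
cv2.imwrite("pics/w8.png",c["image"][:,:,::-1])
```

```text
[438.29215148 308.82155574  24.6726624 ] [-1.79863440e+02  6.27936504e-02  9.78080926e+01] [ 0.0814593  -0.60290975 -0.43825665]
blue [  217     0   205   383 66634]
z 76.90240458283469
plane [-1.13620481e-03 -1.20695143e-02  8.17766444e+01]
L [-2.14943149e-03 -4.45505517e+02] R [ 1.12183832e-03 -5.05584334e+02] end x 225.05059633042995 x range 225.00830525544256 357.2475285583209 363 362 91
L -446.0752253630322
R -505.2869904402618
yel [  460     0   180   322 38345]
z 57.712902210513604
plane [-6.11062159e-02 -6.92083868e-03  9.13970486e+01]
L [ 7.93282207e-04 -5.36501516e+02] R [-1.53641799e-03 -5.82493324e+02] end x 241.4915863353357 x range 241.01169663602974 362.14395448527995 302 284 83
L -536.2782137563597
R -582.9258125539545
```

play_rows --pt "0 0 0.8 0 0 0" --pt "0 0 0.7 0 0 0" --pt "0.7 0.03 0 0 0 0" --pt "1.4 0.04 0 0 0 0" --pt "1.6 0.04 0 0 0 0" --pt "1.6 0.04 0 0 0 0" --pt "1.5 0.04 0 0 0 0" --pt "1.0 0.04 0 0 0 0" --pt "0.64 0.03 0 0 0 0" --pt "0 0 0 0 0 0"

```text
t: 22.87
ee_pos: [525.7, 312.7, 41.6]
tool_rot: [179.9, -0.0, 97.8]
ft_force: [1.0, 0.2, -1.1]
opening: 0.68
finger_force: 48.4
```

play_rows --pt "0 0 -0.6 0 0 0" --pt "0 0 -0.8 0 0 0" --pt "0 0 -0.6 0 0 0" --pt "0 0 -0.4 0 0 0" --pt "0 0 -0.3 0 0 0" --pt "0 0 -0.2 0 0 0" --pt "0 0 0 0 0 0" --pt "0 0 0 0 0 0" --pt "0 0 0 0 0 0" --pt "0 0 0 0 0 0"

```text
t: 23.7
ee_pos: [524.1, 312.6, 12.3]
tool_rot: [179.9, -0.0, 97.8]
ft_force: [0.2, 0.3, -0.5]
opening: 0.681
finger_force: 48.4
```

play_rows --pt "0 0 -0.1 0 0 0" --pt "0 0 -0.1 0 0 0" --pt "0 0 0 0 0 0" --pt "0 0 0 0 0 0" --pt "0 0 0 0 0 0" --pt "0 0 0 0 0 0" --pt "0 0 0 0 0 0" --pt "0 0 0 0 0 0" --pt "0 0 0 0 0 0" --pt "0 0 0 0 0 0"

```text
t: 24.53
ee_pos: [523.7, 312.4, 9.9]
tool_rot: [180.0, 0.0, 97.8]
ft_force: [0.0, 0.9, -1.0]
opening: 0.681
finger_force: 48.4
```

```bash
cat > rel.py <<'E'
from rig import arm, imaging
from h import *
s=arm.read_state(); print(s["t"],s["ee_pos"],s["tool_rot"],s["ft_force"])
c=imaging.camera("wrist"); np.savez("w9.npz",**c); d=c["z_map"]
m=cv2.inRange(hsv(c),(100,120,40),(125,255,255)); n,l,st,_=cv2.connectedComponentsWithStats(m); k=1+np.argmax(st[1:,4])
v,u=np.nonzero((l==k)&(d>0)); p=np.c_[u,v,np.ones(len(u))]@np.linalg.inv(c["intrinsics"]).T*d[v,u][:,None]
W=(p-c["t"])@c["R"]; print("z",np.median(W[:,2]),"plane",np.linalg.lstsq(np.c_[W[:,:2],np.ones(len(W))],W[:,2],rcond=None)[0])
show("wrist",blobs(c,(100,120,40),(125,255,255),59,1500,k=5))
c=imaging.camera("top"); np.savez("t9.npz",**c)
show("top",blobs(c,(100,120,40),(125,255,255),59,100,(60,230,200,320),k=5))
show("yel",blobs(c,(22,120,60),(34,255,255),56,20,(60,230,200,320)))
E
python3 rel.py
```

```text
24.5333 [523.73545347 312.38794068   9.88358849] [1.79999911e+02 1.48537385e-03 9.78253221e+01] [ 0.0254879   0.90009005 -1.04094681]
z 62.13506981516784 plane [ 1.34627188e-03 -1.07686166e-02  6.53961139e+01]
wrist c [403.9 296.2] size [41.8 30. ] yaw long 36.4 px [ 26. 334.]
wrist c [516.1 357.2] size [135.5  62. ] yaw long -82.2 px [319. 181.]
top c [493.3 373.6] size [39.7 17.7] yaw long 76.5 px [123. 280.]
top c [525.4 308.7] size [58.5 26.6] yaw long 7.9 px [159. 263.]
```

play_rows --pt "0 0 -0.1 0 0 0" --pt "0 0 -0.05 0 0 0" --pt "0 0 0 0 0 0" --pt "0 0 0 0 0 0" --pt "0 0 0 0 0 0" --pt "0 0 0 0 0 0" --pt "0 0 0 0 0 0" --pt "0 0 0 0 0 0" --pt "0 0 0 0 0 0" --pt "0 0 0 0 0 0"

```text
t: 25.47
ee_pos: [523.8, 312.4, 8.4]
tool_rot: [180.0, -0.0, 97.8]
ft_force: [0.1, -0.4, -0.9]
opening: 0.679
finger_force: 48.4
```

play_rows --pt "0 0 -0.1 0 0 0" --pt "0 0 0 0 0 0" --pt "0 0 0 0 0 0" --pt "0 0 0 0 0 0" --pt "0 0 0 0 0 0" --pt "0 0 0 0 0 0" --pt "0 0 0 0 0 0" --pt "0 0 0 0 0 0" --pt "0 0 0 0 0 0" --pt "0 0 0 0 0 0"

```text
t: 26.3
ee_pos: [523.9, 312.5, 7.7]
tool_rot: [180.0, -0.0, 97.8]
ft_force: [-2.0, -0.7, 4.6]
opening: 0.677
finger_force: 48.7
```

play_rows --pt "0 0 0 0 0 0" --pt "0 0 0 0 0 0" --pt "0 0 0 0 0 0" --pt "0 0 0 0 0 0" --pt "0 0 0 0 0 0" --pt "0 0 0 0 0 0" --pt "0 0 1.0 0 0 0" --pt "0 0 2.0 0 0 0" --pt "0 0 3.0 0 0 0" --pt "0 0 3.0 0 0 0" --claw 1

```text
t: 27.13
ee_pos: [522.8, 311.9, 97.9]
tool_rot: [-179.9, 0.0, 97.8]
ft_force: [0.8, 0.1, 0.3]
opening: 1.003
finger_force: 0.0
```

```bash
python3 rel.py; python3 -c "
from h import *
c=dict(np.load('w9.npz')); cv2.imwrite('pics/w9.png',c['image'][:,:,::-1])"
```

```text
27.1333 [522.75563439 311.91094358  97.86408528] [-1.79867634e+02  4.32522660e-02  9.78249882e+01] [0.79135184 0.07847929 0.34625539]
z 60.654292591146714 plane [7.23739666e-04 3.22422756e-04 6.01594735e+01]
wrist c [364.9 265.2] size [104.7  34.1] yaw long 36.3 px [ 72. 289.]
wrist c [514.4 370.5] size [156.7  60. ] yaw long -82.0 px [322. 137.]
top c [511.1 439. ] size [72.1 45.3] yaw long 32.7 px [ 88. 275.]
top c [521.7 331. ] size [73.3 58.5] yaw long -81.6 px [148. 265.]
```

View pics/w9.png

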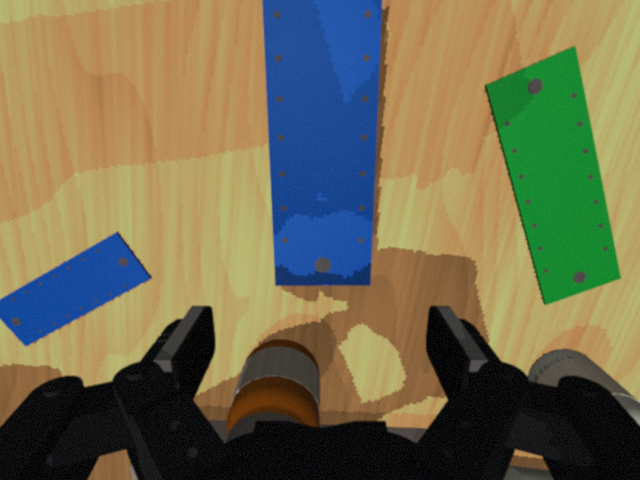

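play_rows --pt "-0.6 -3.0 0.3 0 0 0" --pt "-0.7 -3.3 0.3 0 0 0" --pt "-0.7 -3.3 0.3 0 0 0" --pt "-0.7 -3.3 0.3 0 0 -0.5" --pt "-0.7 -3.3 0.3 0 0 -0.5" --pt "-0.7 -3.3 0.3 0 0 -0.5" --pt "-0.7 -3.3 0.3 0 0 -0.5" --pt "-0.7 -3.3 0.3 0 0 -0.5" --pt "-0.7 -3.3 0.3 0 0 0" --pt "-0.7 -3.3 0 0 0 0"

```text
t: 28.07
ee_pos: [454.5, -16.1, 125.2]
tool_rot: [179.9, 0.0, 95.3]
ft_force: [0.1, -0.8, 0.1]
opening: 1.002
finger_force: 0.0
```

play_rows --pt "-0.7 -2.5 0 0 0 0" --pt "-0.3 -1.5 0 0 0 0" --pt "0 -0.5 0 0 0 0" --pt "0 0 0 0 0 0" --pt "0 0 0 0 0 0" --pt "0 0 0 0 0 0" --pt "0 0 0 0 0 0" --pt "0 0 0 0 0 0" --pt "0 0 0 0 0 0" --pt "0 0 0 0 0 0"

```text
t: 28.9
ee_pos: [444.8, -59.1, 124.3]
tool_rot: [-180.0, -0.0, 95.4]
ft_force: [-1.2, -0.5, -0.3]
opening: 1.001
finger_force: 0.0
```

Run:
```python
from rig import arm, imaging
from h import *
s=arm.read_state(); print(s["ee_pos"],s["tool_rot"])
c=imaging.camera("wrist")
show("rib",[b for b in blobs(c,(12,80,60),(30,255,255),94,100) if np.hypot(*(np.array(b[0][0])-[444,-60]))<40])
c=imaging.camera("top"); np.savez("t10.npz",**c)
show("top",blobs(c,(100,120,40),(125,255,255),59,100,(60,230,200,320),k=5))
show("yel",blobs(c,(22,120,60),(34,255,255),56,10,(60,230,200,320)))
show("rib",[b for b in blobs(c,(12,80,60),(30,255,255),94,40) if np.hypot(*(np.array(b[0][0])-[444,-60]))<40])
```

```text
[444.79024064 -59.07973277 124.30648359] [-1.79992350e+02 -4.91477112e-03  9.53861845e+01]
rib c [442.2 -58.6] size [74.4 16.4] yaw long -84.1 px [318. 256.]
top c [514.3 383.8] size [179.7  58.7] yaw long -82.1 px [118. 270.]
```

play_rows --pt "-0.1 -0.05 -1.4 0 0 0" --pt "0 0 -1.6 0 0 0" --pt "0 0 -1.6 0 0 0" --pt "0 0 -1.4 0 0 0" --pt "0 0 -1.0 0 0 0" --pt "0 0 -0.6 0 0 0" --pt "0 0 -0.4 0 0 0" --pt "0 0 0 0 0 0" --pt "0 0 0 0 0 0" --pt "0 0 0 0 0 0"

```text
t: 29.83
ee_pos: [444.5, -60.3, 45.0]
tool_rot: [179.9, 0.0, 95.3]
ft_force: [-0.2, -0.3, -0.0]
opening: 0.996
finger_force: 0.0
```

play_rows --pt "0 0 0 0 0 0" --pt "0 0 0 0 0 0" --pt "0 0 0 0 0 0" --pt "0 0 0 0 0 0" --pt "0 0 0 0 0 0" --pt "0 0 0 0 0 0" --pt "0 0 0 0 0 0" --pt "0 0 0 0 0 0" --pt "0 0 0 0 0 0" --pt "0 0 0 0 0 0" --claw -1 --newtons 70

```text
t: 30.67
ee_pos: [444.1, -60.1, 44.7]
tool_rot: [180.0, 0.0, 95.3]
ft_force: [-1.0, 0.5, 4.6]
opening: 0.17
finger_force: 70.9
```

play_rows --pt "0 0 1.0 0 0 0" --pt "0 0 2.0 0 0 0" --pt "0 0 2.5 0 0 0" --pt "0 0 2.5 0 0 0" --pt "0 0 1.5 0 0 0" --pt "0 0 0.5 0 0 0" --pt "0 0 0 0 0 0" --pt "0 0 0 0 0 0" --pt "0 0 0 0 0 0" --pt "0 0 0 0 0 0"

```text
t: 31.5
ee_pos: [441.9, -59.7, 142.5]
tool_rot: [-179.8, -0.1, 95.3]
ft_force: [-0.2, 0.5, -6.2]
opening: 0.168
finger_force: 70.0
```

Run:
```python
from rig import arm, imaging
from h import *
s=arm.read_state(); print(s["ee_pos"],s["tool_rot"],s["ft_force"])
c=imaging.camera("wrist"); d=c["z_map"]
show("rib",[b for b in blobs(c,(12,80,60),(30,255,255),97+97,100) if np.hypot(*(np.array(b[0][0])-[444,-60]))<60])
def w(u,v):
    p=np.linalg.inv(c['intrinsics'])@[u,v,1]*d[v,u]; return np.round(c['R'].T@(p-c['t'])).tolist()
for v in range(150,310,12): print(v,w(320,v),c["image"][v,320].tolist())
```

```text
[441.89310049 -59.69568421 142.47359297] [-1.79770888e+02 -7.66038255e-02  9.53239479e+01] [-0.15676364  0.49375022 -6.17946858]
rib c [485.5 -59.1] size [18.8  9.3] yaw long 3.9 px [436. 345.]
rib c [465.  -56.6] size [9.7 7.8] yaw long 79.8 px [388. 334.]
rib c [440.6 -60.9] size [85.  24.1] yaw long -84.6 px [320. 335.]
150 [434.0, 0.0, 52.0] [182, 184, 169]
162 [435.0, -8.0, 51.0] [183, 184, 170]
174 [436.0, -17.0, 51.0] [182, 177, 165]
186 [437.0, -25.0, 52.0] [180, 167, 155]
198 [436.0, -11.0, 167.0] [55, 53, 52]
210 [436.0, -16.0, 168.0] [71, 64, 65]
222 [437.0, -21.0, 168.0] [72, 66, 69]
234 [437.0, -26.0, 170.0] [69, 51, 33]
246 [437.0, -25.0, 187.0] [63, 45, 17]
258 [438.0, -28.0, 194.0] [163, 117, 42]
270 [438.0, -32.0, 193.0] [161, 118, 42]
282 [438.0, -37.0, 193.0] [161, 117, 40]
294 [439.0, -42.0, 193.0] [91, 66, 22]
306 [439.0, -46.0, 194.0] [94, 67, 25]
```

play_rows --pt "0.2 1.5 0 0 0 0" --pt "0.5 2.9 0 0 0 0.3" --pt "0.5 3.3 0 0 0 0.3" --pt "0.5 3.3 0 0 0 0.3" --pt "0.5 3.3 0 0 0 0.3" --pt "0.5 3.3 0 0 0 0.3" --pt "0.5 3.3 0 0 0 0.3" --pt "0.5 3.3 0 0 0 0.3" --pt "0.5 3.3 0 0 0 0.3" --pt "0.5 3.3 0 0 0 0.3"

```text
t: 32.38
ee_pos: [490.0, 249.3, 143.0]
tool_rot: [-179.9, 0.0, 98.1]
ft_force: [0.5, -1.2, -4.8]
opening: 0.17
finger_force: 69.7
```

play_rows --pt "0.5 3.3 0 0 0 0" --pt "0.5 3.3 0 0 0 0" --pt "0.5 3.0 0 0 0 0" --pt "0.5 2.2 0 0 0 0" --pt "0.25 1.2 0 0 0 0" --pt "0 0.45 0 0 0 0" --pt "0 0 -2.0 0 0 0" --pt "0 0 -2.0 0 0 0" --pt "0 0 -1.0 0 0 0" --pt "0 0 0 0 0 0"

```text
t: 33.22
ee_pos: [509.8, 379.0, 89.9]
tool_rot: [-179.5, 0.3, 98.0]
ft_force: [-0.5, -0.8, -7.3]
opening: 0.17
finger_force: 69.5
```

play_rows --pt "0 0 0 0 0 0" --pt "0 0 0 0 0 0" --pt "0 0 0 0 0 0" --pt "0 0 0 0 0 0" --pt "0 0 0 0 0 0" --pt "0 0 0 0 0 0" --pt "0 0 0 0 0 0" --pt "0 0 0 0 0 0" --pt "0 0 0 0 0 0" --pt "0 0 0 0 0 0"

```text
t: 34.05
ee_pos: [513.2, 382.4, 94.3]
tool_rot: [-180.0, 0.0, 98.0]
ft_force: [0.2, -0.2, -6.3]
opening: 0.172
finger_force: 69.6
```

Run:
```python
from rig import arm, imaging
from h import *
s=arm.read_state(); print(s["t"],s["ee_pos"],s["tool_rot"],s["ft_force"])
c=imaging.camera("wrist"); np.savez("w11.npz",**c); d=c["z_map"]
def w(u,v):
    p=np.linalg.inv(c['intrinsics'])@[u,v,1]*d[v,u]; return np.round(c['R'].T@(p-c['t']),1).tolist()
m=cv2.inRange(hsv(c),(100,120,40),(125,255,255)); n,l,st,_=cv2.connectedComponentsWithStats(m); 
for k in range(1,n):
    if st[k,4]>400: print(st[k])
for v in (120,150,180):
    r=np.nonzero(m[v])[0]; 
    if len(r): print(v,r.min(),r.max(),ray(c,[[r.min(),v],[r.max(),v]],60)[:,:2].round(1).tolist())
for v in (215,225,235):
    dk=(d[v]<d[v,320]+8)&(d[v]>0)&(d[v]>d[v,320]-8); r=np.nonzero(dk)[0]; print(v,w(320,v),r.min(),r.max(),w(r.min()+2,v),w(r.max()-2,v))
```

```text
34.05 [513.16590976 382.39478542  94.32959905] [-1.79994181e+02  3.69328743e-03  9.80306678e+01] [ 0.226279   -0.17657147 -6.25795395]
[ 267  102  111   98 9393]
[   7  318  152   98 6393]
120 268 376 [[472.7, 457.3], [530.5, 465.5]]
150 269 375 [[474.8, 441.7], [532.9, 449.9]]
180 270 374 [[477.0, 425.2], [535.4, 433.5]]
215 [505.9, 423.3, 118.4] 269 372 [485.5, 420.5, 118.5] [526.6, 426.4, 119.1]
225 [506.4, 419.4, 119.8] 269 371 [486.0, 416.2, 118.7] [526.9, 422.1, 119.3]
235 [506.9, 416.3, 123.9] 270 371 [486.8, 411.9, 118.8] [527.9, 417.5, 118.4]
```

play_rows --pt "0.08 0 -0.6 0 0 0" --pt "0 0 -1.0 0 0 0" --pt "0 0 -1.0 0 0 0" --pt "0 0 -0.6 0 0 0" --pt "0 0 -0.4 0 0 0" --pt "0 0 -0.2 0 0 0" --pt "0 0 -0.1 0 0 0" --pt "0 0 0 0 0 0" --pt "0 0 0 0 0 0" --pt "0 0 0 0 0 0"

```text
t: 34.93
ee_pos: [514.5, 382.7, 56.0]
tool_rot: [179.9, -0.0, 98.0]
ft_force: [-0.0, 0.2, -5.2]
opening: 0.173
finger_force: 69.8
```

play_rows --pt "0 0 -0.1 0 0 0" --pt "0 0 0 0 0 0" --pt "0 0 0 0 0 0" --pt "0 0 0 0 0 0" --pt "0 0 0 0 0 0" --pt "0 0 0 0 0 0" --pt "0 0 0 0 0 0" --pt "0 0 0 0 0 0" --pt "0 0 0 0 0 0" --pt "0 0 0 0 0 0"

```text
t: 35.77
ee_pos: [514.0, 382.4, 54.4]
tool_rot: [-180.0, 0.0, 98.0]
ft_force: [-0.1, 0.4, -4.8]
opening: 0.17
finger_force: 69.8
```

play_rows --pt "0 0 -0.1 0 0 0" --pt "0 0 0 0 0 0" --pt "0 0 0 0 0 0" --pt "0 0 0 0 0 0" --pt "0 0 0 0 0 0" --pt "0 0 0 0 0 0" --pt "0 0 0 0 0 0" --pt "0 0 0 0 0 0" --pt "0 0 0 0 0 0" --pt "0 0 0 0 0 0"

```text
t: 36.6
ee_pos: [514.3, 382.6, 53.8]
tool_rot: [180.0, -0.0, 98.0]
ft_force: [-0.0, -0.9, -0.7]
opening: 0.167
finger_force: 70.4
```

play_rows --pt "0 0 -0.04 0 0 0" --pt "0 0 0 0 0 0" --pt "0 0 0 0 0 0" --pt "0 0 0 0 0 0" --pt "0 0 0 0 0 0" --pt "0 0 0 0 0 0" --pt "0 0 0 0 0 0" --pt "0 0 0 0 0 0" --pt "0 0 0 0 0 0" --pt "0 0 0 0 0 0" --claw 1

```text
t: 37.43
ee_pos: [514.0, 382.4, 53.0]
tool_rot: [-180.0, 0.0, 98.0]
ft_force: [-0.3, 1.0, 0.0]
opening: 1.004
finger_force: 0.0
```

play_rows --pt "0 0 0.5 0 0 0" --pt "0 0 1.5 0 0 0" --pt "0 0 2.5 0 0 0" --pt "0 0 2.5 0 0 0" --pt "0 0 2.5 0 0 0" --pt "-1.0 -2.5 1.0 0 0 0" --pt "-1.0 -3.0 0 0 0 0" --pt "-1.0 -3.0 0 0 0 0" --pt "-1.0 -2.0 0 0 0 0" --pt "0 0 0 0 0 0"

```text
t: 38.27
ee_pos: [471.5, 273.7, 157.8]
tool_rot: [-179.8, 0.1, 97.9]
ft_force: [-0.5, 0.3, 0.4]
opening: 1.002
finger_force: 0.0
```

Run:
```python
from rig import arm, imaging
from h import *
s=arm.read_state(); print(s["t"],s["ee_pos"],s["ft_force"])
c=imaging.camera("wrist")
show("w blue",blobs(c,(100,120,40),(125,255,255),59,800,k=9))
show("w rib",[b for b in blobs(c,(12,80,60),(30,255,255),103,60) if np.hypot(*(np.array(b[0][0])-[513,382]))<40])
cv2.imwrite("pics/end.png",c["image"][:,:,::-1])
c=imaging.camera("top")
show("t blue",blobs(c,(100,120,40),(125,255,255),59,100,(60,230,200,320),k=9))
show("t rib",blobs(c,(12,80,60),(30,255,255),103,30,(90,250,150,290)))
```

```text
38.2667 [471.48391475 273.72577677 157.7855422 ] [-0.53754352  0.33387891  0.37550835]
w blue c [349.6 253. ] size [108.7  35.6] yaw long 36.4 px [166. 231.]
w blue c [515.2 363.6] size [141.4  60.5] yaw long -82.0 px [404. 108.]
w rib c [511.2 381.7] size [69.8 20. ] yaw long -82.0 px [417.  74.]
t blue c [522.1 326.4] size [64.1 59.1] yaw long -81.6 px [152. 268.]
t rib c [477.9 319.2] size [27.1  8.9] yaw long 88.8 px [142. 287.]
```

View pics/end.png

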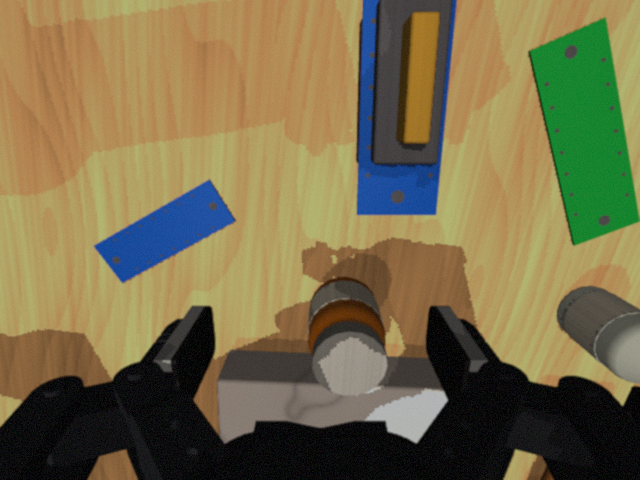

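The weight stands upright and centred on the blue template on the stand. In this view the weight is at about (415,80) and the template's near end at about (397,213).

```bash
python3 -c "
from rig import order
print(order.hand_in())"
```

```text
the job is handed in; nothing more can be done
None
```

The blue template is stacked on the pile, within about 1 mm of centre and parallel to it, with the weight upright and lengthwise on its middle; I handed the job in at about 38 s, and no verdict was returned.

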